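Right the fallen oil bottle, then hold the rack's spring bar open

TASK

Stand the fallen bottle upright again in the rack's lane, in the gap between the two jars, and let go of it. Then pull the rack's spring-loaded front bar out by its upright wooden grip until its pointer is level with the mark pin, and finish while still holding it there, so that I can reload the row. Leave the jars standing in their places and the things round the rack where they are.

Things in the scene. Friction and masses are not known exactly. Their poses are not given: they have to be found in the camera images.
- rack: Fixed plywood rack, a T-shaped board 8 mm thick. Origin: on the table under the lane's middle; y along the lane, -x the way the bar is pulled (to the robot), z up. Lane 66 mm wide (x +-33) and 334 mm long; things stand in it on two runners (x = +-14 mm) whose tops are 12 mm above the table; metal lips and front bar rise to 20 mm. A tongue 70 mm wide with the bar's slide runs out to x = -216 mm.
- keeper (a joint): Slide of the spring-loaded front bar, m: 0 = home (at the lane's front, where the spring holds it and where it starts), growing as it is pulled along the rack's -x, up to 0.095. The spring pulls home with about 4.5 N at 0, rising by 1.1 N per cm. The bar is 344 mm long and sweeps the table strip in front of the lane.
- grip (a point): Point on the axis of the bar's upright wooden grip, 75 mm above the table. The grip is a round post 24 mm thick from 28 to 94 mm above the table, at rack x = -105 mm, y = 0 when home; it moves with the bar. Axes as the rack's.
- pointer (a point): Tip of the small steel pointer that sticks out sideways (to rack y = -36 mm) from the foot of the grip, 15 mm above the table; same rack x as the grip's axis, moves with it. Axes as the rack's.
- mark: Fixed clip, 10 mm square, with an upright brass pin 5 mm thick, top 24 mm above the table, beside the tongue at rack y = -45 mm. Origin: on the table under the pin; axes as the rack's. Level = same rack x as the pointer; that takes 40 to 72 mm of travel.
- bottle: Small bottle with a spout cap, 112 mm tall; round body 57 mm thick up to 80 mm from the base, then cap and tapering spout, 28 mm; 85 to 155 g. Origin: centre of its base; z from base to spout. At the start it lies on its side along the lane between the jars, spout towards the rack's +y end, axis 38 mm above the table.
- big_jar: Glass screw jar of tacks, 60 mm thick, 74 mm tall, standing in the lane at one end (which end varies), about 132 mm from the lane's middle. Origin: centre of its base, z up.
- small_jar: Glass screw jar of pins, 52 mm thick, 62 mm tall, standing in the lane at the other end. Origin: centre of its base, z up.
- twine: Bystander: spool of jute twine standing on the table in front of the rack, left of the tongue, 48 mm thick, 50 mm tall. Origin: centre of its base.
- chalk: Bystander: flat piece of white chalk, 44 x 50 x 8 mm, on the table in front of the rack, right of the tongue. Origin: centre of its underside.
- tape_roll: Bystander: roll of masking tape lying flat behind the rack, 72 mm across, 22 mm high. Origin: centre of its underside.
- block: Bystander: pine block 50 x 110 x 22 mm lying behind the rack. Origin: centre of its underside.
- button_press: Fixed steel hand press right of and behind the rack, an obstacle to keep the arm clear of: foot 170 x 110 x 16 mm, column 217 mm tall, and a lever slanting up from it towards the robot to a black knob 140 mm in front of the origin and 370 mm above the table. Origin: on the table under the front part of the foot; axes as the robot's.
Things that resemble listed ones, but are neither listed nor needed, are in the scene too. Of the things that look like the small_jar, the middle-sized one is meant.

How it is judged:
By the outcome, as a careful person would: the job done as asked, in the order asked, and still so for the second after the job is handed in, while the arm keeps its last pose, push and grip.
It also fails if it takes over 58 s, if anything falls off the work surface, if the arm or the gripper's body presses on something with over 40 N, if the wrist force passes 120 N, or if a joint passes its speed limit or range.

ROBOT

A 6-joint arm with a two-finger parallel gripper is mounted at the origin on a cart in front of the work surface, level with it; the furniture and walls round the work are solid. World frame = base frame: x ahead of the robot, y to its left, z up, the work surface at z = 0. Lengths are in mm, angles in degrees, forces in N, time in s.
With the tool pointing down it reaches from about 300 to 850 mm from the base axis. Payload 4.2 kg.
Tool frame: the origin (TCP) lies at the very end of the fingers, on their centre line; the grasp point (between the pads) lies 19 mm behind it; z points along the fingers, y is the line along which they close (so a half turn about z gives the same grasp; the last joint's range is limited). The gripper opens to 91 mm and grips with 3 to 60 N. Pads are 32 mm wide; open, the fingers measure 118 mm over their backs; the gripper's body (76 mm by 178 mm) begins 60 mm behind the grasp point.
Start: joints at [-78.323, 18.312, 89.639, -0, 72.044, -1.146], TCP at [127.615, -560.676, 213.976] pointing down, gripper open.
Joint ranges: [-177.97, 177.97], [-48.28, 115.42], [12.27, 149.76], [-77.06, 257.06], [2.81, 150.46], [-146.56, 146.56]. Speed limits (degrees/s): [147.25, 147.25, 180, 180, 180, 180].

INTERFACE

Orientations are given as [roll, pitch, yaw] about the fixed x, y, z axes, in that order (R = Rz(yaw) Ry(pitch) Rx(roll)).
In Python, from rig import telemetry, imaging, ticket gives the robot as it stands.
- The arm moves only by the tool carry_out, never from a script. Its argument "deltas" is a list of rows, each a list of 7 numbers: the opening, from 0 (shut) to 1 (fully open), then the shift along the tool's x, y, z in mm, then the turn, a rotation vector about the tool's x, y, z in rad. In form: [[hand, tx, ty, tz, ax, ay, az], ...]. A call has 1 to 8 rows; each row is the pose to reach, as a shift and turn from the pose commanded when the call began, along the tool's axes at that moment; what a row does not reach only later rows make up. A row lasts 1/8 s, in which the tool goes at most 62.5 mm and 10.7 degrees, less where a joint would pass 70% of its speed; a pose out of reach is approached as far as the arm can. A call with a gripper value outside its range is refused whole. The fingers move at their own pace and stop on an object; the grip force is fixed at half the most. Time passes only in rows, so rows that repeat a pose let the fingers close. It gives the time, the measured TCP pose, the force, the opening and the grip force at its end, in the units of the state.
- telemetry.read_state(): the state, without advancing time (a new reading comes with each control period).
- imaging.capture(name): name is "side" or "top" or "wrist"; returns a dict with "image" (384x512x3 uint8, red, green, blue), "fx", "fy", "cx", "cy" (pixels), "distortion" ([k1, k2, p1, p2, k3] as OpenCV has them; the pictures are not rectified), "R" (3x3) and "t" (3): a world point X has camera coordinates R X + t. Camera axes: x right, y down, z forward; pixel columns grow to the right and rows downward; lengths in mm; the calibration is good to about 2 mm. A picture is of the moment at which its call begins. There is no depth.
- ticket.job_done(): hands the job in; it is judged then, once.
The state is a dict: "time_s": time; "q": joint angles; "joint_vel": joint speeds; "effort": joint torques, N m; "ee_pos": TCP position; "eef_rot": TCP orientation; "ft_force": force on the tool from outside, world axes, zero at the start; "wrist_torque": the same for the moment, N m; "finger_gap": finger opening in mm; "grip_force": force on a finger pad.
Only numpy, scipy, OpenCV 4.12 (cv2) and the standard library are available. Lean on these libraries where they do the work, as an engineer would, in place of code of your own. Each camera call takes 0.05 s, during which the arm holds its last target. There are 200 camera calls.

## Working session

There is one attempt and no reset: what is moved stays moved. The work goes in short steps, Python scripts to look and compute and a tool call to move; the robot and the scene stay as the last step left them, time stands still between calls to the robot, and variables do not carry over. Pictures are saved under pics/ and viewed, at most 10 in all, crops included, and the job is handed in when it is done.

Besides the shell and the picture viewer there is one more tool, called after "Emit:" by a JSON object that holds its "method" and its "body". carry_out: Moves the arm, as the interface text tells. Its arguments: {"type":"object","properties":{"deltas":{"type":"array"}},"required":["deltas"]}

```bash
mkdir -p pics; ls; python3 - <<'E'
from rig import telemetry, imaging
import cv2, json
print(telemetry.read_state())
for n in ("top","side"):
    c=imaging.capture(n); print(n,c["fx"],c["fy"],c["cx"],c["cy"],c["distortion"],c["R"],c["t"])
    cv2.imwrite(f"pics/{n}0.png",cv2.resize(c["image"][:,:,::-1],(800,600),interpolation=cv2.INTER_CUBIC))
E
```

```text
pics
{'time_s': 0.0, 'q': array([-7.83216023e+01,  1.83511829e+01,  8.97079680e+01, -9.53888177e-04,
        7.20433182e+01, -1.14670859e+00]), 'joint_vel': array([ 0.01154886,  0.08707162, -0.1029363 ,  0.01293342, -0.02485964,
       -0.02856641]), 'effort': array([-3.34619370e-03, -4.12455153e+01, -2.31969202e+01,  7.25303614e-02,
        4.59326897e-02, -1.38251989e-04]), 'ee_pos': array([ 127.5191306 , -560.15103453,  213.11429381]), 'eef_rot': array([-1.79897533e+02, -1.14394656e-03,  1.28254001e+01]), 'ft_force': array([0.19137012, 0.18579868, 0.15193036]), 'wrist_torque': array([ 0.02677667,  0.02782578, -0.0160891 ]), 'grip_force': 0.0, 'finger_gap': 91.04433559964484}
top 436.5546116882679 436.5546116882679 257.82960440037715 195.8719733003881 [-0.0805487  0.         0.         0.         0.       ] [[-0.00758738 -0.99995937  0.00486753]
 [-0.99922252  0.00739328 -0.0387258 ]
 [ 0.03868824 -0.00515757 -0.99923802]] [ 334.46564011  483.75347688 1082.66837443]
side 404.8888631488547 404.8888631488547 256.39705611965854 194.4124293511376 [-0.12200039  0.          0.          0.          0.        ] [[-0.99957611  0.02891507  0.00339382]
 [ 0.02319249  0.8613202  -0.50753288]
 [-0.01759852 -0.50723903 -0.8616257 ]] [ 499.23407273 -270.59581333 1256.96490218]
```

View pics/top0.png

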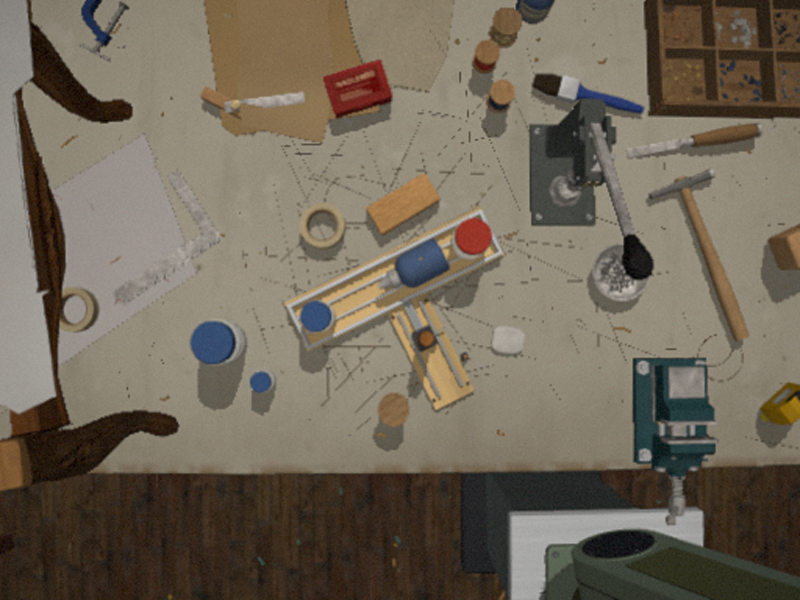

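View pics/side0.png

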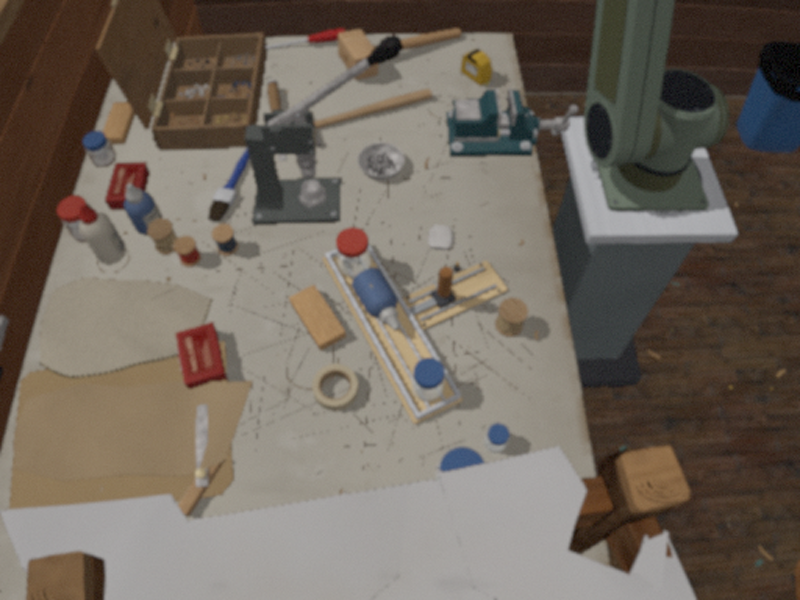

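Top view: the bottle is at (420,263), lying between the red-lidded jar (472,237) and a blue-lidded jar in the lane (317,317). The grip is at (426,339), the mark at about (463,357), the twine at (393,409) and the chalk at (508,340). 

Lookalikes for small_jar are blue lids at (215,342) large, (262,382) small and (317,317) middle-sized, so I choose the one in the lane. There is only one bottle in the lane; the others, at (535,5) and further back, are on the table.

```bash
cat > h.py <<'E'
import numpy as np, cv2
from rig import telemetry, imaging
def K(c): return np.array([[c["fx"],0,c["cx"]],[0,c["fy"],c["cy"]],[0,0,1.]])
def proj(c,X):
    return cv2.projectPoints(np.asarray(X,float).reshape(-1,1,3),cv2.Rodrigues(c["R"])[0],np.asarray(c["t"],float),K(c),np.array(c["distortion"],float))[0].reshape(-1,2)
def back(c,uv,z):
    n=cv2.undistortPoints(np.array(uv,float).reshape(-1,1,2),K(c),np.array(c["distortion"],float)).reshape(-1,2)
    R=np.array(c["R"]);o=-R.T@np.array(c["t"])
    d=np.c_[n,np.ones(len(n))]@R
    return o+d*((z-o[2])/d[:,2])[:,None]
def crop(c,x0,y0,w,h,s,fn,pts=None):
    im=cv2.resize(c["image"][y0:y0+h,x0:x0+w,::-1],None,fx=s,fy=s,interpolation=cv2.INTER_CUBIC)
    if pts is not None:
        for p in proj(c,pts):
            q=tuple(int(v) for v in ((p+.5-[x0,y0])*s)); cv2.circle(im,q,2,(0,0,255),-1)
    cv2.imwrite(fn,im)
def rackT(x,y,yaw):
    a=np.radians(yaw);return lambda P:np.asarray(P,float)@np.array([[np.cos(a),np.sin(a),0],[-np.sin(a),np.cos(a),0],[0,0,1]])+[x,y,0]
E
python3 - <<'E'
from h import *
c=imaging.capture("top")
s=512/800
cor=back(c,np.array([[286,303],[486,210],[502,256],[308,348]])*s-.5,15)
print(cor, np.linalg.norm(cor-np.roll(cor,-1,0),axis=1), cor.mean(0))
v=(cor[0]+cor[3]-cor[1]-cor[2]); print("yaw",np.degrees(np.arctan2(-v[0],v[1])))
print("grip",back(c,np.array([[426,339]])*s,94), "mark",back(c,np.array([[463,357]])*s,24))
print("jars",back(c,np.array([[317,317]])*s,62),back(c,np.array([[473,236]])*s,74))
crop(c,178,128,160,120,5,"pics/topc.png")
E
```

```text
[[493.49143157 518.23430458  15.        ]
 [640.50577029 197.53255864  15.        ]
 [566.19377296 172.92687989  15.        ]
 [421.67683081 483.28307469  15.        ]] [352.7928934   78.27970602 342.35378517  79.86817484] [530.46695141 342.99420445  15.        ]
yaw 24.795628589316994
grip [[434.13830848 297.57035061  94.        ]] mark [[404.64723275 236.80428523  24.        ]]
jars [[468.47141643 461.86166447  62.        ]] [[588.99681225 224.23459882  74.        ]]
```

View pics/topc.png

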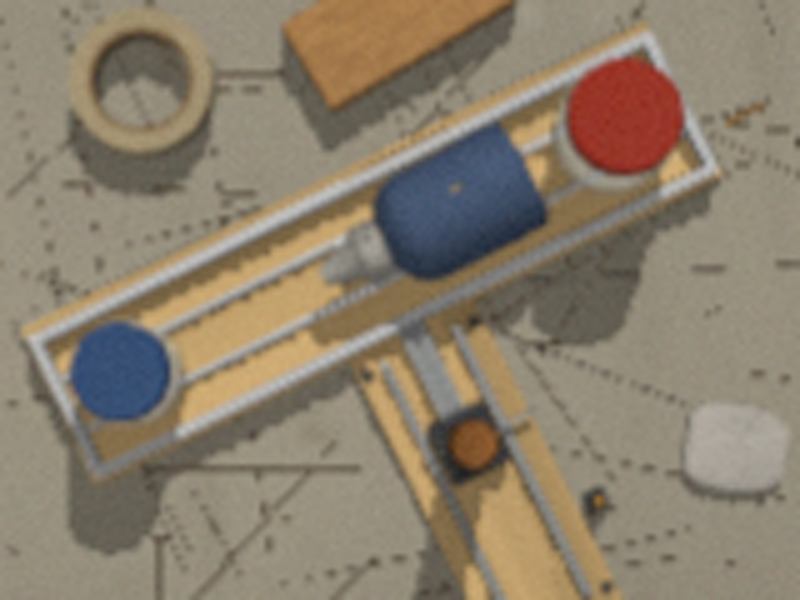

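The crop confirms the bottle: base near (522,170), spout tip (325,272). Grip top is at (474,445), pointer tip (528,422), mark pin (597,500), small-jar lid (121,371) and big-jar lid (625,116).

```bash
python3 - <<'E'
from h import *
c=imaging.capture("top")
f=lambda p,z: back(c,np.atleast_2d(np.array(p,float))/5+[178-.5+.1,128-.5+.1],z)
cor=f([[32,340],[652,30],[715,170],[97,475]],20)
v=(cor[0]+cor[3]-cor[1]-cor[2]); yaw=np.degrees(np.arctan2(-v[0],v[1]));o=cor.mean(0)
print("rack",o,yaw)
a=np.radians(yaw);Ri=np.array([[np.cos(a),-np.sin(a)],[np.sin(a),np.cos(a)]])
for n,p,z in [("cor",[[32,340],[652,30],[715,170],[97,475]],20),("grip",[474,445],94),("ptr",[528,422],15),("mark",[597,500],24),("sj",[121,371],62),("bj",[625,116],74),("spout",[325,272],38),("baseedges",[[497,125],[547,215]],38),("basetop",[524,168],50),("sh",[[378,205],[430,277]],38),("chalk",[737,448],8),("tape",[141,82],22)]:
    w=f(p,z); print(n,w.round(1).tolist(),((w[:,:2]-o[:2])@Ri).round(1).tolist())
print("twine",back(c,np.array([[393,409]])*.64,50))
E
```

```text
rack [529.7570913 343.5054994  20.       ] 26.062708883737212
cor [[487.8, 513.8, 20.0], [640.4, 204.5, 20.0], [570.0, 174.1, 20.0], [420.8, 481.7, 20.0]] [[37.1, 171.4], [38.3, -173.5], [-38.3, -169.9], [-37.1, 172.0]]
grip [[435.0, 298.1, 94.0]] [[-105.1, 0.9]]
ptr [[445.5, 268.2, 15.0]] [[-108.8, -30.6]]
mark [[406.8, 235.1, 24.0]] [[-158.1, -43.4]]
sj [[471.1, 464.4, 62.0]] [[0.4, 134.4]]
bj [[589.6, 224.5, 74.0]] [[1.4, -133.2]]
spout [[519.2, 367.8, 38.0]] [[1.2, 26.5]]
baseedges [[590.6, 283.3, 38.0], [546.3, 259.3, 38.0]] [[28.2, -80.8], [-22.1, -82.9]]
basetop [[568.0, 271.1, 50.0]] [[2.5, -81.9]]
sh [[551.7, 341.8, 38.0], [516.4, 316.7, 38.0]] [[19.0, -11.2], [-23.8, -18.2]]
chalk [[431.6, 163.1, 8.0]] [[-167.4, -118.9]]
tape [[615.7, 459.2, 22.0]] [[128.0, 66.2]]
twine [[326.84437926 347.35408838  50.        ]]
```

```bash
python3 - <<'E'
from h import *
c=imaging.capture("top");s=imaging.capture("side")
def tri(a,b):
    A=[]
    P=[]
    for cc,uv in((c,a),(s,b)):
        P.append(np.c_[cc["R"],np.array(cc["t"]).reshape(3,1)]); A.append(cv2.undistortPoints(np.array(uv,float).reshape(1,1,2)*.64-.5,K(cc),np.array(cc["distortion"])).reshape(2,1))
    X=cv2.triangulatePoints(P[0],P[1],A[0],A[1]); return (X[:3]/X[3]).ravel()
print("knob",tri((637,257),(386,50)),"presstop",tri((592,125),(285,130)),"vise top",tri((685,385),(497,103)))
print("sj",tri((317,317),(429,373)),"bj",tri((473,236),(351,242)),"grip",tri((426,339),(447,271)))
from scipy.spatial.transform import Rotation as Ro
st=telemetry.read_state();R0=Ro.from_euler('xyz',[180,0,12.83],degrees=True)
for T,y in (([330,-250,260],12.8),([360,80,260],26)):
    print(T,(R0.inv().apply(np.array(T)-[127.6,-560.7,214])).round(0),(R0.inv()*Ro.from_euler('xyz',[180,0,y],degrees=True)).as_rotvec().round(3))
E
```

```text
knob [526.03532941  71.97848628 349.76618911] presstop [707.65242231  78.91127419 205.86254751] vise top [344.25839071 -62.95860368 134.79248902]
sj [470.39578643 462.13449871  68.4174509 ] bj [589.78542883 226.41231267  84.42702314] grip [435.38022354 298.92507135  99.83908961]
[330, -250, 260] [ 266. -258.  -46.] [ 0.    -0.     0.001]
[360, 80, 260] [ 369. -573.  -46.] [ 0.    0.   -0.23]
```

Emit:
{"method": "carry_out", "body": {"deltas": [[1,40,-38,-20,0,0,0],[1,80,-78,-46,0,0,0],[1,125,-120,-46,0,0,0],[1,170,-165,-46,0,0,0],[1,215,-210,-46,0,0,0],[1,266,-258,-46,0,0,0]]}}

```text
time_s: 1.05
ee_pos: [324.9, -256.5, 260.2]
eef_rot: [179.9, -0.0, 12.8]
ft_force: [0.0, -0.9, -0.3]
finger_gap: 91.0
grip_force: 0.0
```

```bash
cat >> h.py <<'E'
import json
def log():
    s=telemetry.read_state(); open("log.txt","a").write(json.dumps([list(s["q"]),list(s["ee_pos"]),list(s["eef_rot"])])+"\n"); return s
E
python3 -c "
from h import *
s=log();print(s['time_s'],s['q'],s['ee_pos'],s['eef_rot'])"
```

```text
1.05 [-3.98796250e+01  1.78180295e+00  1.03751183e+02  3.07821256e-03
  7.44005337e+01  3.73321970e+01] [ 324.94102084 -256.48815435  260.20275015] [ 1.79948938e+02 -4.26741116e-02  1.27873710e+01]
```

Emit:
{"method": "carry_out", "body": {"deltas": [[1,17,-52,0,0,0,-0.04],[1,34,-105,0,0,0,-0.08],[1,52,-158,0,0,0,-0.12],[1,70,-210,0,0,0,-0.16],[1,87,-262,0,0,0,-0.2],[1,103,-315,0,0,0,-0.23]]}}

```text
time_s: 1.8
ee_pos: [354.7, 73.6, 260.2]
eef_rot: [180.0, -0.1, 26.1]
ft_force: [1.3, 0.2, -0.4]
finger_gap: 91.2
grip_force: 0.0
```

```bash
python3 -c "
from h import *
s=log();print(s['time_s'],s['q'],s['ee_pos'],s['eef_rot'])
from scipy.spatial.transform import Rotation as Ro
a=np.radians(26.06);rx=np.array([np.cos(a),np.sin(a),0]);ry=np.array([-np.sin(a),np.cos(a),0]);rz=np.array([0,0,1.])
al=np.radians(40)
for sg in (1,-1):
  z=-np.sin(al)*ry-np.cos(al)*rz; y=sg*rx; x=np.cross(y,z)
  print(sg,Ro.from_matrix(np.c_[x,y,z]).as_euler('xyz',degrees=True),x)
  R0=Ro.from_euler('xyz',[180,0,26],degrees=True); print((R0.inv()*Ro.from_matrix(np.c_[x,y,z])).as_rotvec())
"
```

```text
1.8 [ 9.91167325e+00 -3.25873548e+00  1.08692230e+02 -1.60339427e-02
  7.44897640e+01  7.38536640e+01] [354.69747485  73.56145046 260.21819124] [ 1.79963813e+02 -6.94157611e-02  2.60623084e+01]
1 [180.    40.   116.06] [-0.33653261  0.68816415 -0.64278761]
[-0.54663808 -0.54606595 -1.50187579]
-1 [180.   -40.   -63.94] [ 0.33653261 -0.68816415  0.64278761]
[-0.54591563  0.54648761  1.49989088]
```

Emit:
{"method": "carry_out", "body": {"deltas": [[1,20,-18,0,0,0,-0.185],[1,40,-35,-20,0,0,-0.37],[1,60,-52,-40,0,0,-0.55],[1,80,-70,-40,0,0,-0.735],[1,100,-88,-40,0,0,-0.92],[1,120,-106,-40,0,0,-1.1],[1,145,-125,-40,0,0,-1.285],[1,145,-125,-40,0,0,-1.47]]}}

```text
time_s: 2.8
ee_pos: [431.0, 249.3, 299.3]
eef_rot: [-180.0, -0.0, 110.7]
ft_force: [0.7, -0.6, 0.2]
finger_gap: 91.2
grip_force: 0.0
```

```bash
cat >> h.py <<'E'
from scipy.spatial.transform import Rotation as Ro
A_=np.radians(26.06)
RX=np.array([np.cos(A_),np.sin(A_),0]);RY=np.array([-np.sin(A_),np.cos(A_),0]);RZ=np.array([0,0,1.]);O=np.array([529.8,343.5,0])
W=lambda x,y,z:O+x*RX+y*RY+z*RZ
def tool(e):  # e: tool z tilt angle in rack yz plane: 0=down, +: pointing to +y ; tool y along rack x
    z=np.sin(e)*RY-np.cos(e)*RZ; return Ro.from_matrix(np.c_[np.cross(RX,z),RX,z])
def delta(p,R,s=None,cmd=None):
    s=s or telemetry.read_state()
    p0,R0=(s["ee_pos"],Ro.from_euler('xyz',s["eef_rot"],degrees=True)) if cmd is None else cmd
    return np.r_[R0.inv().apply(p-p0),(R0.inv()*R).as_rotvec()]
E
python3 -c "
from h import *
s=log();print(s['time_s'],s['q'],s['ee_pos'],s['eef_rot'])
R=tool(np.radians(-40));z=R.as_matrix()[:,2]
C=W(1,-33.5,38);T=C+7.4*z;print(C,T,T-120*z)
print(delta(T-120*z,R).round(3))"
```

```text
2.8 [2.87151549e+01 8.74514787e+00 9.02743913e+01 1.29857883e-02
 8.10050065e+01 8.03853980e+00] [430.95424421 249.28700962 299.29597893] [-1.79973902e+02 -9.26672408e-03  1.10674580e+02]
[545.41529055 313.84510663  38.        ] [547.50493503 309.57206335  32.33127112] [513.61880843 378.86465707 124.2566043 ]
[ 9.20190e+01  1.23169e+02  1.74998e+02 -3.30000e-02 -6.98000e-01
 -9.00000e-02]
```

Emit:
{"method": "carry_out", "body": {"deltas": [[1,18,25,20,0,-0.14,-0.03],[1,37,50,50,-0.01,-0.28,-0.05],[1,55,75,80,-0.02,-0.42,-0.07],[1,74,100,120,-0.03,-0.56,-0.09],[1,92,123,150,-0.033,-0.698,-0.09],[1,92,123,175,-0.033,-0.698,-0.09],[1,92,123,175,-0.033,-0.698,-0.09]]}}

```text
time_s: 3.68
ee_pos: [512.9, 376.2, 122.1]
eef_rot: [-179.6, 40.2, 115.9]
ft_force: [-0.7, 0.8, 0.5]
finger_gap: 91.0
grip_force: 0.0
```

```bash
python3 -c "
from h import *
s=log();print(s['time_s'],s['q'],s['ee_pos'],s['eef_rot'])
R=tool(np.radians(-40));z=R.as_matrix()[:,2]
T=W(1,-33.5,38)+7.4*z
print(delta(T,R).round(3))
# kinematic fit
from scipy.optimize import least_squares
D=[json.loads(l) for l in open('log.txt')]; D.append([[-78.3216,18.35118,89.70797,0,72.0433,-1.1467],[127.519,-560.151,213.114],[-179.8975,0,12.8254]])
def fk(q,p):
    q=np.radians(q); a1,d1,L2,a3,L4,Lt,of=p
    def ry(a): return Ro.from_rotvec([0,a,0])
    def rz(a): return Ro.from_rotvec([0,0,a])
    B=rz(q[0]);x=B.apply([a1,of,d1]);B=B*ry(q[1]);x=x+B.apply([0,0,L2]);el=x
    B=B*ry(q[2]);x=x+B.apply([-a3,0,L4]);w=x
    B=B*rz(SG*q[3])*ry(q[4]);B=B*rz(SH*q[5]);x=x+B.apply([0,0,Lt]);return x,B,el,w
for SG in(1,-1):
  for SH in(1,-1):
    f=lambda p:np.concatenate([fk(d[0],p)[0]-d[1] for d in D])
    r=least_squares(f,[0,300,350,0,350,250,11]);
    offs=[ (fk(d[0],r.x)[1].inv()*Ro.from_euler('xyz',d[2],degrees=True)).as_euler('xyz',degrees=True).round(2).tolist() for d in D]
    print(SG,SH,r.x.round(1),np.abs(r.fun).max(),offs)
"
```

```text
3.675 [ 52.7509024   37.6276787   82.39089775 -35.22684967  82.8372302
  38.78214615] [512.9264454  376.17444667 122.06581147] [-179.5980137    40.16590181  115.90669529]
[ 5.53000e-01  2.82500e+00  1.16943e+02 -9.00000e-03  3.00000e-03
 -2.00000e-03]
1 1 [  0.  140.3 591.8 -25.2 417.  335.7  11.5] 0.004007198746421636 [[0.0, 0.0, 90.0], [0.0, 0.0, 90.0], [0.0, 0.0, 90.0], [0.0, -0.0, 90.0], [0.0, -0.0, 90.0]]
1 -1 [  0.  140.3 591.8 -25.2 417.  335.7  11.5] 0.004007198689023994 [[0.0, 0.0, 164.66], [0.0, 0.0, -122.29], [0.0, 0.0, 106.08], [0.0, -0.0, 167.56], [0.0, -0.0, 87.71]]
-1 1 [ 324.4   37.1  446.1 -473.3  209.  -296.8    7. ] 54.920304583755694 [[0.0, 0.0, 90.0], [-0.03, -0.01, 89.99], [0.0, 0.03, 90.0], [-56.52, -51.3, 108.88], [0.0, -0.0, 90.0]]
-1 -1 [ 324.4   37.1  446.1 -473.3  209.  -296.8    7. ] 54.920301996877015 [[0.0, 0.0, 164.67], [-0.03, -0.01, -122.3], [0.0, 0.03, 106.08], [-56.52, -51.3, -173.55], [0.0, -0.0, 87.71]]
```

```bash
cat >> h.py <<'E'
PK=[0,140.3,591.8,-25.2,417,335.7,11.5]
def fk(q):
    q=np.radians(q); a1,d1,L2,a3,L4,Lt,of=PK
    r=lambda v,a:Ro.from_rotvec(np.array(v,float)*a)
    B=r([0,0,1],q[0]);x=B.apply([a1,of,d1]);B=B*r([0,1,0],q[1]);x=x+B.apply([0,0,L2]);el=x
    B=B*r([0,1,0],q[2]);x=x+B.apply([-a3,0,L4]);w=x
    B=B*r([0,0,1],q[3])*r([0,1,0],q[4])*r([0,0,1],q[5]+np.pi/2);return x+B.apply([0,0,Lt]),B,el,w
from scipy.optimize import least_squares
def ik(p,R,q0):
    f=lambda q:np.r_[fk(q)[0]-p,300*(fk(q)[1].inv()*R).as_rotvec()]
    r=least_squares(f,q0,bounds=([-177.9,-48.2,12.3,-77,2.9,-146.5],[177.9,115.4,149.7,257,150.4,146.5])); return r.x,np.abs(r.fun).max()
def segd(a,b,c,d):
    t=np.linspace(0,1,60)[:,None];return np.linalg.norm((a+(b-a)*t)[:,None]-(c+(d-c)*t)[None],axis=2).min()
R1=tool(np.radians(-45))
R2=Ro.from_rotvec(-np.pi/2*RZ)*Ro.from_rotvec(np.pi/2*RX)*R1
def TC(C,R,t=6.6): return C+t*R.as_matrix()[:,2]
E
python3 -c "
from h import *
s=telemetry.read_state();q=s['q'];kn=np.array([526,72,365.]);col=np.array([700,79,215.])
print('R2 z,y in rack',[(R2.as_matrix()[:,k]@np.c_[RX,RY,RZ]).round(2) for k in(1,2)])
g=(R1.inv()*R2).as_rotvec();print('rot',g)
P=[(W(1,-23.5,38),0),(W(1,-23.5,200),0)]+[(W(1-11*i,-23.5+4*i,200),i/10) for i in range(1,11)]+[(W(-60,20,180),1),(W(0,20,100),1),(W(0,20,72),1)]
for C,k in P:
    R=R1*Ro.from_rotvec(g*k);T=TC(C,R);q,e=ik(T,R,q);x,B,el,w=fk(q)
    print(k,T.round(0),q.round(0),round(e,2),'wrist',w.round(0),'lev',segd(el,w,kn,col).round(),segd(w,x,kn,col).round(), 'bz',((R*R1.inv()).apply(RY)).round(2))
T=TC(W(1,-23.5,38),R1);print(delta(T,R1).round(3),T)
"
```

```text
R2 z,y in rack [array([ 0., -1.,  0.]), array([ 0.71,  0.  , -0.71])]
rot [-1.34248121e-16  1.20919958e+00  1.71006644e+00]
0 [543. 319.  33.] [ 50.  43.  90. -42.  74.  46.] 0.0 wrist [439. 532. 271.] lev 394.0 339.0 bz [-0.44  0.9  -0.  ]
0 [543. 319. 195.] [ 50.  33.  82. -41.  87.  34.] 0.0 wrist [439. 532. 433.] lev 417.0 270.0 bz [-0.44  0.9  -0.  ]
0.1 [531. 318. 195.] [ 48.  30.  84. -35.  83.  41.] 0.0 wrist [437. 503. 459.] lev 409.0 273.0 bz [-0.33  0.93  0.13]
0.2 [519. 317. 194.] [ 46.  26.  87. -31.  78.  49.] 0.0 wrist [430. 468. 481.] lev 398.0 276.0 bz [-0.23  0.94  0.26]
0.3 [508. 317. 194.] [ 45.  23.  91. -27.  72.  56.] 0.0 wrist [418. 431. 497.] lev 385.0 280.0 bz [-0.14  0.91  0.4 ]
0.4 [496. 316. 194.] [ 43.  19.  95. -23.  64.  63.] 0.0 wrist [401. 392. 507.] lev 368.0 282.0 bz [-0.06  0.84  0.54]
0.5 [485. 316. 194.] [ 42.  15. 101. -20.  56.  71.] 0.0 wrist [379. 352. 510.] lev 348.0 275.0 bz [0.01 0.75 0.67]
0.6 [474. 315. 194.] [ 40.  11. 106. -18.  48.  79.] 0.0 wrist [352. 314. 507.] lev 330.0 267.0 bz [0.05 0.62 0.78]
0.7 [462. 315. 194.] [ 39.   8. 11
[... 188 characters left out ...]
.33 0.94]
0.9 [440. 313. 195.] [ 40.   2. 125. -31.  18. 121.] 0.0 wrist [252. 226. 459.] lev 328.0 269.0 bz [0.05 0.16 0.99]
1.0 [429. 312. 195.] [ 39.   0. 130. -47.  11. 146.] 9.23 wrist [228. 202. 444.] lev 335.0 271.0 bz [-0. -0.  1.]
1 [471. 337. 175.] [ 38.   6. 126. -49.   8. 146.] 13.14 wrist [275. 226. 429.] lev 302.0 264.0 bz [-0. -0.  1.]
1 [525. 364.  95.] [ 34.  18. 122. -50.   3. 146.] 32.68 wrist [351. 254. 371.] lev 252.0 249.0 bz [-0. -0.  1.]
1 [525. 364.  67.] [ 34.  20. 121. -50.   3. 146.] 43.02 wrist [361. 260. 355.] lev 251.0 250.0 bz [-0. -0.  1.]
[ 7.61700e+00  2.74700e+00  1.09669e+02 -9.00000e-03 -8.40000e-02
 -2.00000e-03] [543.07239717 318.63601004  33.33309524]
```

```bash
python3 -c "
from h import *
s=telemetry.read_state();kn=np.array([526,72,365.]);col=np.array([700,79,215.])
for tw in (-30,-40,-50,-60):
  q=s['q'];R2=Ro.from_rotvec(np.radians(tw)*RZ)*Ro.from_rotvec(np.pi/2*RX)*R1
  g=(R1.inv()*R2).as_rotvec();print(tw,'rot',g,np.degrees(np.linalg.norm(g)))
  P=[(W(1,-23.5,200),0)]+[(W(1-3*i,-23.5+4*i,200),i/10) for i in (2,4,6,8,10)]+[(W(0,35,120),1),(W(0,35,72),1)]
  for C,k in P:
    R=R1*Ro.from_rotvec(g*k);T=TC(C,R);q,e=ik(T,R,q);x,B,el,w=fk(q)
    print(k,T.round(0),q.round(0),round(e,2),'wrist',w.round(0),'lev',segd(el,w,kn,col).round(),segd(w,x,kn,col).round())
"
```

```text
-30 rot [0.         1.53155991 0.5803653 ] 93.84096571625813
0 [543. 319. 195.] [ 50.  33.  82. -41.  87.  34.] 0.0 wrist [439. 532. 433.] lev 417.0 270.0
0.2 [534. 325. 194.] [ 44.  27.  84. -27.  78.  32.] 0.0 wrist [460. 461. 492.] lev 387.0 278.0
0.4 [524. 331. 194.] [ 37.  22.  88. -12.  69.  27.] 0.0 wrist [477. 374. 523.] lev 338.0 279.0
0.6 [515. 338. 194.] [29. 18. 94.  7. 59. 17.] 0.0 wrist [488. 280. 523.] lev 264.0 234.0
0.8 [506. 344. 194.] [ 20.  16. 101.  31.  54.   1.] 0.0 wrist [489. 190. 492.] lev 177.0 167.0
1.0 [497. 350. 195.] [ 12.  17. 110.  57.  54. -20.] 0.0 wrist [481. 113. 433.] lev 91.0 89.0
1 [515. 380. 115.] [ 15.  25. 112.  65.  48. -29.] 0.0 wrist [498. 143. 353.] lev 77.0 77.0
1 [515. 380.  67.] [ 15.  29. 114.  71.  45. -38.] 0.0 wrist [498. 143. 305.] lev 86.0 95.0
-40 rot [-1.25388109e-16  1.50088334e+00  7.72552148e-01] 96.7177134641804
0 [543. 319. 195.] [ 50.  33.  82. -41.  87.  34.] 0.0 wrist [439. 532. 433.] lev 417.0 270.0
0.2 [534. 325. 194.] [ 44.  27.  84. -27.  78.  35.] 0.0 wrist [458. 462. 491.] lev 388.0 278.0
0.4 [524. 331. 194.] [ 3
[... 1492 characters left out ...]
wrist [439. 532. 433.] lev 417.0 270.0
0.2 [534. 325. 194.] [ 45.  27.  84. -29.  78.  40.] 0.0 wrist [453. 466. 488.] lev 391.0 278.0
0.4 [525. 331. 194.] [ 39.  21.  90. -16.  66.  44.] 0.0 wrist [453. 383. 517.] lev 349.0 282.0
0.6 [516. 337. 194.] [33. 15. 99. -2. 51. 43.] 0.0 wrist [437. 295. 517.] lev 285.0 248.0
0.8 [507. 344. 194.] [ 26.  11. 109.  22.  35.  33.] 0.0 wrist [408. 215. 488.] lev 222.0 204.0
1.0 [499. 349. 195.] [ 21.   9. 121.  69.  26.  -3.] 0.0 wrist [367. 153. 433.] lev 191.0 180.0
1 [517. 379. 115.] [ 24.  19. 124.  97.  22. -32.] 0.0 wrist [384. 182. 353.] lev 180.0 180.0
1 [517. 379.  67.] [ 24.  24. 126. 115.  25. -51.] 0.0 wrist [384. 182. 305.] lev 188.0 189.0
```

Emit:
{"method": "carry_out", "body": {"deltas": [[1,4,2,20,-0.009,-0.084,-0.002],[1,7.6,2.7,60,-0.009,-0.084,-0.002],[1,7.6,2.7,90,-0.009,-0.084,-0.002],[1,7.6,2.7,100,-0.009,-0.084,-0.002],[1,7.6,2.7,100,-0.009,-0.084,-0.002]]}}

```text
time_s: 4.3
ee_pos: [542.3, 324.9, 44.9]
eef_rot: [179.4, 44.8, 115.6]
ft_force: [-0.0, -0.2, -0.1]
finger_gap: 91.3
grip_force: 0.0
```

```bash
python3 -c "
from h import *
s=telemetry.read_state();print(delta(TC(W(1,-23.5,38),R1),R1).round(3),s['q'])
c=imaging.capture('side');
im=cv2.resize(c['image'][130:290,190:330,::-1],None,fx=3.6,fy=3.6,interpolation=cv2.INTER_CUBIC)
w=imaging.capture('wrist')['image'][:,:,::-1];w=cv2.resize(w,(280,210))
im[:210,-280:]=w
cv2.imwrite('pics/g1.png',im)"
```

```text
[ 3.8900e+00 -2.1500e+00  1.2403e+01  4.0000e-03 -3.0000e-03 -6.0000e-03] [ 49.89156523  42.16093218  89.48179184 -42.04153138  74.82928662
  45.36166188]
```

View pics/g1.png

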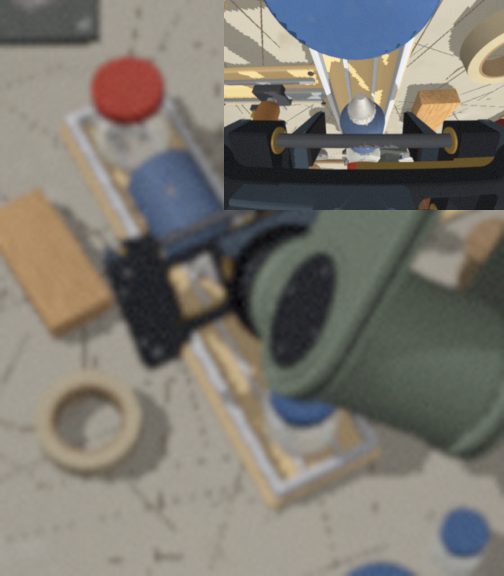

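The side and wrist views show the fingers straddling the bottle's body, centred on the spout at (360,110) in the inset, with the small jar clear. I'll descend the last 12 mm and close.

Emit:
{"method": "carry_out", "body": {"deltas": [[1,2,-1,6,0.004,-0.003,-0.006],[1,3.5,-2,12,0.004,-0.003,-0.006],[1,3.5,-2,12,0.004,-0.003,-0.006],[0.4,3.5,-2,12,0.004,-0.003,-0.006],[0.4,3.5,-2,12,0.004,-0.003,-0.006],[0.4,3.5,-2,12,0.004,-0.003,-0.006],[0.4,3.5,-2,12,0.004,-0.003,-0.006],[0.4,3.5,-2,12,0.004,-0.003,-0.006]]}}

```text
time_s: 5.4
ee_pos: [542.6, 318.8, 32.5]
eef_rot: [-179.9, 45.0, 116.2]
ft_force: [-0.3, -0.7, 0.8]
finger_gap: 53.4
grip_force: 30.0
```

```bash
python3 -c "
from h import *
s=telemetry.read_state();print(delta(TC(W(1,-23.5,38),R1),R1).round(3),s['ft_force'])"
```

```text
[-0.803  0.334 -0.318 -0.     0.     0.002] [-0.28321574 -0.67976455  0.79764344]
```

Emit:
{"method": "carry_out", "body": {"deltas": [[0.4,2,0,-2,0,0,0],[0.4,5,0,-5,0,0,0],[0.4,10,0,-10,0,0,0],[0.4,10,0,-10,0,0,0]]}}

```text
time_s: 5.9
ee_pos: [536.0, 332.4, 32.5]
eef_rot: [-179.9, 45.0, 116.2]
ft_force: [-1.6, 1.4, 2.0]
finger_gap: 53.3
grip_force: 30.0
```

```bash
python3 -c "
from h import *
s=telemetry.read_state();print(s['ft_force'],s['wrist_torque'],s['finger_gap'],s['ee_pos'])
c=imaging.capture('side');
im=cv2.resize(c['image'][130:230,190:290,::-1],None,fx=5,fy=5,interpolation=cv2.INTER_CUBIC)
c=imaging.capture('wrist');w=cv2.resize(c['image'][:,:,::-1],(300,225))
im=np.hstack([im,np.vstack([w,np.zeros((275,300,3),np.uint8)])])
cv2.imwrite('pics/g2.png',im)"
```

```text
[-1.59403185  1.37037755  1.97977072] [ 0.44443891  0.07139849 -0.07676532] 53.33798408880018 [536.02110778 332.42889095  32.52313644]
```

View pics/g2.png

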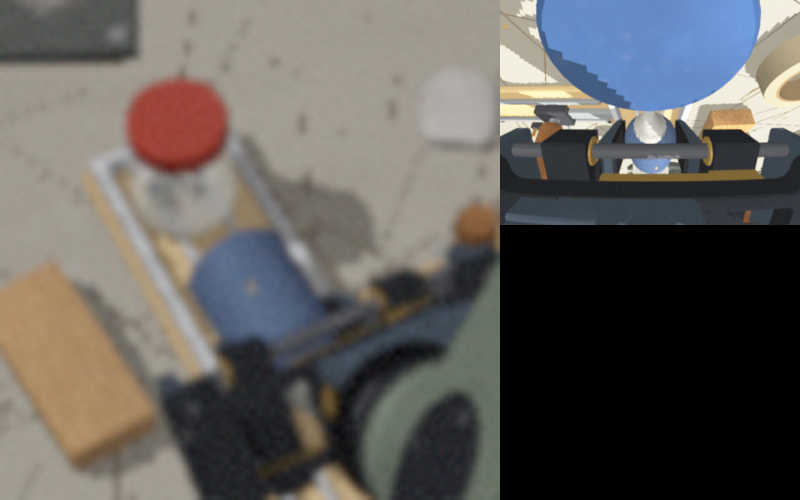

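The side view shows the gap between bottle and big jar has widened. The bottle slid about 15 mm along the lane with the hand, because I got the sign of tool x wrong, and the grip held. Now a true vertical lift.

Emit:
{"method": "carry_out", "body": {"deltas": [[0.4,-3,0,-3,0,0,0],[0.4,-8,0,-8,0,0,0],[0.4,-15,0,-15,0,0,0],[0.4,-22,0,-22,0,0,0],[0.4,-22,0,-22,0,0,0]]}}

```text
time_s: 6.62
ee_pos: [536.8, 331.9, 64.8]
eef_rot: [179.9, 45.0, 116.1]
ft_force: [-0.1, 0.6, -1.7]
finger_gap: 53.4
grip_force: 29.9
```

```bash
python3 -c "
from h import *
s=telemetry.read_state();print(s['ft_force'],s['wrist_torque'],s['finger_gap'],s['ee_pos'])
c=imaging.capture('side');
im=cv2.resize(c['image'][130:230,190:290,::-1],None,fx=4,fy=4,interpolation=cv2.INTER_CUBIC)
c=imaging.capture('top');
i2=cv2.resize(c['image'][120:220,230:330,::-1],None,fx=4,fy=4,interpolation=cv2.INTER_CUBIC)
cv2.imwrite('pics/g3.png',np.hstack([im,i2]))"
```

```text
[-0.07308177  0.61045586 -1.69237281] [ 0.60491427  0.11166474 -0.0155464 ] 53.39525270059556 [536.78770573 331.87481289  64.79849859]
```

View pics/g3.png

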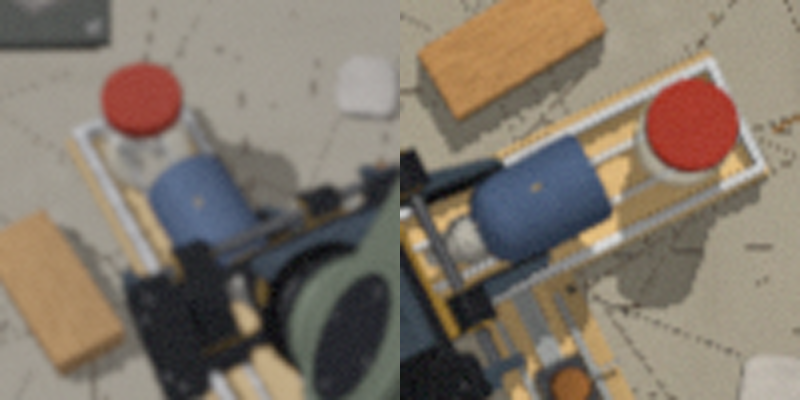

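The right half of the picture shows the bottle lifted level, with the base edge from (585,135) to (612,205). Next I'll get the offset of its base from the hand.

```bash
python3 -c "
from h import *
c=imaging.capture('top');s=telemetry.read_state()
f=lambda p,z:back(c,np.atleast_2d(p)/4.+[229.6,119.6],z)
M=np.c_[RX,RY,RZ]
print('base edges',((f([[583,135],[611,207]],70)-O)@M).round(1))
R=Ro.from_euler('xyz',s['eef_rot'],degrees=True);z=R.as_matrix()[:,2]
print('contact(t=6.6)',((s['ee_pos']-6.6*z-O)@M).round(1))
R2=Ro.from_rotvec(np.radians(-50)*RZ)*Ro.from_rotvec(np.pi/2*RX)*R1
g=(R1.inv()*R2).as_rotvec();p0=s['ee_pos']
for C,k in [(W(1,-15,120),0),(W(-2,-9,165),0.1)]+[(W(1-2*10*k,-15+50*k,200),k) for k in np.arange(.2,1.01,.1)]+[(W(0,35,130),1)]:
    R=R1*Ro.from_rotvec(g*k); print(round(k,1),delta(TC(C,R),R).round(3).tolist())
"
```

```text
base edges [[ -80.9 -287.3   70. ]
 [-126.7 -282.7   70. ]]
contact(t=6.6) [ 0.4 -9.1 68.1]
0 [-40.92, 0.485, -32.515, -0.001, 0.0, 0.002]
0.1 [-67.537, -2.549, -68.642, -0.001, 0.146, 0.098]
0.2 [-88.529, -3.474, -96.424, -0.001, 0.292, 0.195]
0.3 [-84.118, -5.243, -100.3, -0.001, 0.439, 0.291]
0.4 [-79.792, -6.932, -104.297, -0.001, 0.585, 0.387]
0.5 [-75.574, -8.55, -108.402, -0.001, 0.731, 0.484]
0.6 [-71.486, -10.109, -112.597, -0.001, 0.877, 0.58]
0.7 [-67.544, -11.623, -116.862, -0.002, 1.023, 0.676]
0.8 [-63.76, -13.105, -121.174, -0.002, 1.17, 0.772]
0.9 [-60.142, -14.572, -125.511, -0.002, 1.316, 0.869]
1.0 [-56.693, -16.04, -129.847, -0.002, 1.462, 0.965]
1 [-7.227, 3.097, -80.37, -0.002, 1.462, 0.965]
```

Emit:
{"method": "carry_out", "body": {"deltas": [[0.4,-25,0.3,-20,0,0,0],[0.4,-45,0,-38,0,0,0],[0.4,-65,-2,-65,0,0.1,0.066],[0.4,-80,-3,-87,0,0.2,0.132],[0.4,-87,-4,-98,0,0.33,0.218],[0.4,-82,-6,-102,0,0.47,0.31],[0.4,-79,-7,-105,0,0.61,0.4],[0.4,-76,-8.5,-108,0,0.731,0.484]]}}

```text
time_s: 7.78
ee_pos: [518.9, 347.9, 195.0]
eef_rot: [169.5, -0.2, 90.9]
ft_force: [0.2, 0.7, -0.9]
finger_gap: 53.5
grip_force: 29.9
```

```bash
python3 -c "
from h import *
c=imaging.capture('top');s=telemetry.read_state();print(s['q'].round(1))
f=lambda p,z:back(c,np.atleast_2d(p)/4.+[229.6,119.6],z)
M=np.c_[RX,RY,RZ]
print('base edges',((f([[183,135],[211,207]],70)-O)@M).round(1),'s=',)
R2=Ro.from_rotvec(np.radians(-50)*RZ)*Ro.from_rotvec(np.pi/2*RX)*R1
g=(R1.inv()*R2).as_rotvec()
for C,k in [(W(1-2*10*k,-15+50*k,200),k) for k in np.arange(.6,1.01,.1)]+[(W(0,35,130),1)]:
    R=R1*Ro.from_rotvec(g*k); print(round(k,1),delta(TC(C,R),R).round(3).tolist())
"
```

```text
[35.7 18.9 92.3 -6.6 60.1 37.9]
base edges [[ 25.1 -73.1  70. ]
 [-20.6 -68.7  70. ]] s=
0.6 [7.738, -3.952, 1.074, 0.0, 0.142, 0.089]
0.7 [12.332, -7.707, 0.168, 0.001, 0.288, 0.186]
0.8 [16.869, -11.374, -0.87, 0.001, 0.434, 0.282]
0.9 [21.323, -14.961, -2.03, 0.001, 0.581, 0.379]
1.0 [25.669, -18.475, -3.298, 0.002, 0.727, 0.475]
1 [33.451, -14.344, 68.698, 0.002, 0.727, 0.475]
```

Emit:
{"method": "carry_out", "body": {"deltas": [[0.4,7,-4,1,0,0.13,0.085],[0.4,12,-7,0,0,0.27,0.176],[0.4,16,-10,0,0,0.41,0.268],[0.4,20,-14,-1,0,0.54,0.353],[0.4,24,-17,-2,0,0.65,0.425],[0.4,25.7,-18.5,-3.3,0,0.727,0.475],[0.4,25.7,-18.5,-3.3,0,0.727,0.475],[0.4,25.7,-18.5,-3.3,0,0.727,0.475]]}}

```text
time_s: 8.82
ee_pos: [500.0, 374.1, 194.2]
eef_rot: [179.6, -44.7, 66.7]
ft_force: [0.1, 0.2, -1.8]
finger_gap: 53.6
grip_force: 29.9
```

```bash
python3 -c "
from h import *
s=telemetry.read_state();print(s['q'].round(1),s['ee_pos'],s['finger_gap'])
R2=Ro.from_rotvec(np.radians(-50)*RZ)*Ro.from_rotvec(np.pi/2*RX)*R1
M=np.c_[RX,RY,RZ];z=Ro.from_euler('xyz',s['eef_rot'],degrees=True).as_matrix()[:,2]
Cc=s['ee_pos']-6.6*z;print('contact',(Cc-O)@M)
print(delta(TC(W(0,35,130),R2),R2).round(3).tolist())
c=imaging.capture('side');p=proj(c,[Cc])[0];
print(p);x0,y0=(p-60).astype(int)
crop(c,x0,y0,120,120,3.3,'pics/a.png',[Cc,Cc-[0,0,62],Cc+[0,0,50]])
t=imaging.capture('top');p=proj(t,[Cc])[0];x1,y1=(p-60).astype(int)
crop(t,x1,y1,120,120,3.3,'pics/b.png',[Cc,Cc-[0,0,62],Cc+[0,0,50]])
print(x0,y0,x1,y1)
cv2.imwrite('pics/g4.png',np.hstack([cv2.imread('pics/a.png'),cv2.imread('pics/b.png')]))"
```

```text
[ 19.8  12.6 117.   65.   34.2  -7.6] [499.97803383 374.13082172 194.1638826 ] 53.588674111519936
contact [-16.88398537  37.62258352 198.85249234]
[-40.544, 12.642, 56.805, -0.002, 0.005, 0.008]
[262.18279875 175.57577872]
202 115 179 126
```

View pics/g4.png

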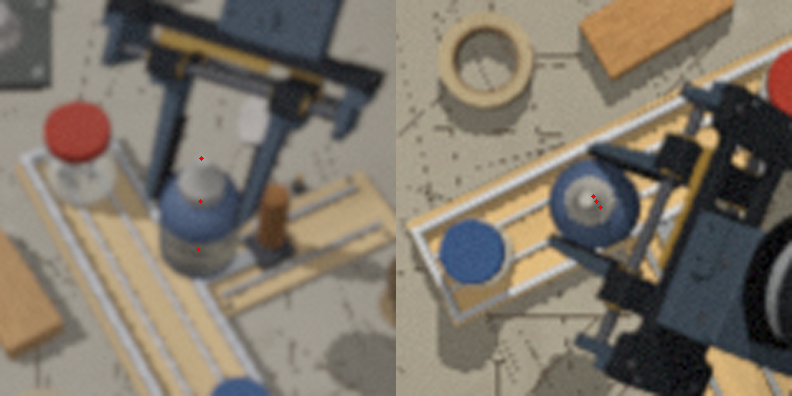

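The picture shows the bottle upright in the hand, spout at (585,199) in the right half. Its axis sits about 8 mm beyond my assumed contact, towards the fingertips. I'll correct for that and lower it.

```bash
python3 -c "
from h import *
R2=Ro.from_rotvec(np.radians(-50)*RZ)*Ro.from_rotvec(np.pi/2*RX)*R1
for z in (150,95): print(delta(TC(W(-6,40,z),R2),R2).round(3).tolist())
q=telemetry.read_state()['q']
for z in (150,95,70): q,e=ik(TC(W(-6,40,z),R2),R2,q);print(q.round(1),e)
"
```

```text
[-27.733, 4.967, 41.621, -0.002, 0.004, 0.008]
[-66.472, 4.708, 80.662, -0.002, 0.004, 0.008]
[ 20.2  17.5 119.5  76.5  31.5 -20.3] 1.1368683772161603e-13
[ 20.2  22.8 122.8  90.8  30.5 -37. ] 1.7053025658242404e-13
[ 20.2  25.4 124.1  97.4  30.8 -44.7] 2.3314683517128287e-13
```

Emit:
{"method": "carry_out", "body": {"deltas": [[0.4,-14,2.5,20,0,0.002,0.004],[0.4,-28,5,41,0,0.004,0.008],[0.4,-41,5,54,0,0.004,0.008],[0.4,-54,5,68,0,0.004,0.008],[0.4,-66,5,80,0,0.004,0.008],[0.4,-66,5,80,0,0.004,0.008]]}}

```text
time_s: 9.68
ee_pos: [508.1, 380.5, 89.3]
eef_rot: [-179.7, -44.9, 65.8]
ft_force: [-0.6, -0.8, -1.1]
finger_gap: 53.5
grip_force: 29.9
```

```bash
python3 -c "
from h import *
R2=Ro.from_rotvec(np.radians(-50)*RZ)*Ro.from_rotvec(np.pi/2*RX)*R1
s=telemetry.read_state();print(s['q'].round(1),s['ft_force'])
for z in (78,72): print(delta(TC(W(-6,40,z),R2),R2).round(3).tolist())
M=np.c_[RX,RY,RZ];z=Ro.from_euler('xyz',s['eef_rot'],degrees=True).as_matrix()[:,2]
Cc=s['ee_pos']-6.6*z;print('contact',(Cc-O)@M); B=Cc+8*(.766*RX+.643*RY)
pts=np.array([B-[0,0,62]]+[B+[0,0,50]]+[B+[0,0,18]+28.5*(np.cos(a)*RX+np.sin(a)*RY) for a in np.arange(0,6.28,.4)]+[B-[0,0,62]+28.5*(np.cos(a)*RX+np.sin(a)*RY) for a in np.arange(0,6.28,.4)])
for n,f in(('side','a'),('top','b')):
    c=imaging.capture(n);p=proj(c,[B])[0];x0,y0=(p-40).astype(int);crop(c,x0,y0,80,80,5,f'pics/{f}.png',pts)
cv2.imwrite('pics/g5.png',np.hstack([cv2.imread('pics/a.png'),cv2.imread('pics/b.png')]))"
```

```text
[ 20.1  22.8 122.9  90.5  30.6 -36.7] [-0.59120953 -0.7505776  -1.1271986 ]
[-10.716, 0.448, 11.897, -0.003, 0.002, -0.003]
[-14.951, 0.472, 16.147, -0.003, 0.002, -0.003]
contact [-6.84580539 39.76639145 94.00114439]
```

View pics/g5.png

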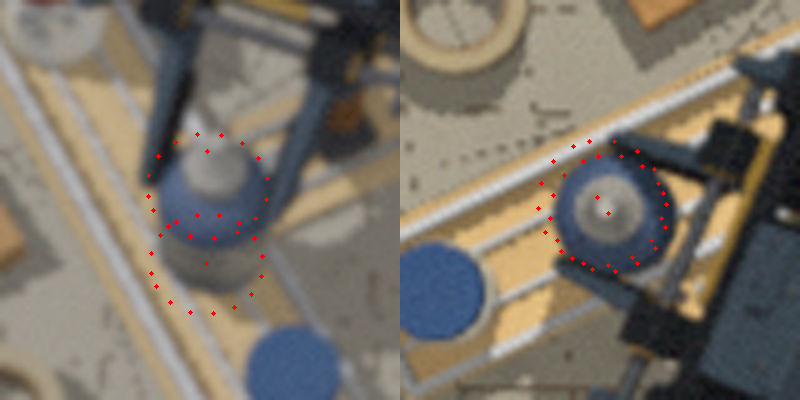

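The overlay shows the bottle's body centred at (615,213) in the right half, against a predicted (603,207). So its axis is only about 2 mm beyond the contact, and it stands about 5 mm too far to rack -x. I'll shift, lower to just above the lips, and measure by colour segmentation.

Emit:
{"method": "carry_out", "body": {"deltas": [[0.4,0.5,-1.8,8,0,0,0],[0.4,-2.5,-3.5,8.5,0,0,0],[0.4,-2.5,-3.5,8.5,0,0,0]]}}

```text
time_s: 10.15
ee_pos: [506.4, 385.4, 82.4]
eef_rot: [-179.8, -45.0, 65.9]
ft_force: [-0.8, 1.0, -1.1]
finger_gap: 53.4
grip_force: 29.9
```

```bash
cat > seg.py <<'E'
from h import *
s=telemetry.read_state();M=np.c_[RX,RY,RZ];z=Ro.from_euler('xyz',s['eef_rot'],degrees=True).as_matrix()[:,2]
Cc=s['ee_pos']-6.6*z;rc=(Cc-O)@M;print('contact',rc,s['ft_force'])
c=imaging.capture('top');im=c['image'].astype(int)
B=Cc+4*(.766*RX+.643*RY)
m=((im[:,:,2]-im[:,:,0]>25)&(im[:,:,2]>60)).astype(np.uint8)
pp=proj(c,[B])[0].astype(int);k=np.zeros_like(m);k[pp[1]-17:pp[1]+17,pp[0]-17:pp[0]+17]=1
n,l,st,ce=cv2.connectedComponentsWithStats(m*k);i=1+np.argmax(st[1:,4])
pts=np.argwhere(l==i)[:,::-1].astype(np.float32)
hull=cv2.convexHull(pts).reshape(-1,2)
(cx,cy),r=cv2.minEnclosingCircle(hull);print('circle',cx,cy,r,'ellipse',cv2.fitEllipse(hull),len(pts),st[i])
# rim of body: fit pose (x,y) by comparing projected cylinder silhouette
def sil(x,y):
    b=O+x*RX+y*RY; a=np.arange(0,6.28,.1)[:,None];ring=28.5*(np.cos(a)*RX+np.sin(a)*RY)
    P=np.vstack([b+ring+RZ*(rc[2]+18),b+ring+RZ*(rc[2]-62)]);return cv2.minEnclosingCircle(proj(c,P).astype(np.float32))
from scipy.optimize import fsolve
print('axis',fsolve(lambda v:np.array(sil(*v)[0])-[cx,cy],rc[:2],epsfcn=1e-3),sil(*rc[:2])[1])
E
python3 seg.py
```

```text
contact [-6.17418396 44.91278694 87.0830759 ] [-0.77121005  0.99300382 -1.11208072]
circle 235.5 187.10000610351562 11.183128356933594 ellipse ((234.8395233154297, 187.751953125), (19.84430694580078, 22.684627532958984), 140.56202697753906) 187 [225 177  22  22 187]
axis [-5.43272504 46.84579232] 13.233614921569824seg.py:17: RuntimeWarning: The iteration is not making good progress, as measured by the 
 improvement from the last ten iterations.
  print('axis',fsolve(lambda v:np.array(sil(*v)[0])-[cx,cy],rc[:2],epsfcn=1e-3),sil(*rc[:2])[1])
```

```bash
cat > mv.py <<'E'
import sys
from h import *
s=telemetry.read_state();R=Ro.from_euler('xyz',s['eef_rot'],degrees=True)
for a in sys.argv[1:]:
    d=eval(a);print(d,R.inv().apply(np.c_[RX,RY,RZ]@np.array(d,float)).round(2).tolist())
E
python3 mv.py 5.5,-5,0 5.5,-5,-5 0,0,-5
```

```text
(5.5, -5, 0) [0.73, 7.36, 0.7]
(5.5, -5, -5) [-2.81, 7.38, 4.23]
(0, 0, -5) [-3.53, 0.01, 3.54]
```

Emit:
{"method": "carry_out", "body": {"deltas": [[0.4,0.7,4,0.7,0,0,0],[0.4,0.7,7.4,0.7,0,0,0],[0.4,0.7,7.4,0.7,0,0,0]]}}

```text
time_s: 10.58
ee_pos: [514.6, 383.1, 82.6]
eef_rot: [-179.8, -45.0, 65.8]
ft_force: [-0.2, -0.1, -1.4]
finger_gap: 53.5
grip_force: 29.9
```

```bash
python3 seg.py 2>/dev/null; python3 -c "
from h import *
c=imaging.capture('top');B=W(0,41,20)
P=[W(-33,41+d,20) for d in(-50,50)]+[W(33,41+d,20) for d in(-50,50)]
p=proj(c,[W(0,41,60)])[0];x0,y0=(p-37).astype(int);crop(c,x0,y0,75,75,8,'pics/g6.png',P+[W(x,41,12) for x in(-28.5,28.5)]);print(x0,y0)"
```

```text
contact [ 0.14038931 39.26405906 87.31030046] [-0.16969575 -0.09529852 -1.37037359]
circle 236.375 183.75 11.267447471618652 ellipse ((235.82408142089844, 184.03843688964844), (20.157615661621094, 22.495359420776367), 148.7490692138672) 186 [226 173  21  23 186]
axis [ 0.73609412 41.54915712] 13.317742347717285
200 147
```

View pics/g6.png

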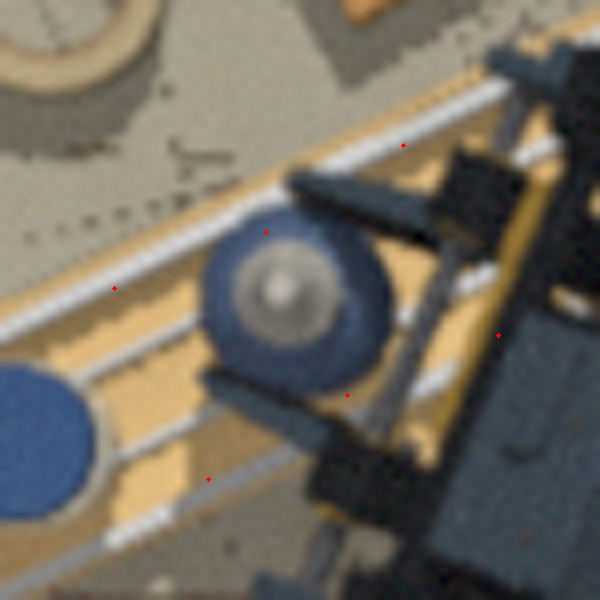

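The red marks sit on the lip edges, so the rack pose is good. The bottle's body is centred at (297,300), mid-lane, with the spout tip (278,288) leaning about 5° away from the hand. I'll take the lean out and lower until it touches.

Emit:
{"method": "carry_out", "body": {"deltas": [[0.4,0,0,0,0,0.04,0],[0.4,0,0,0,0,0.08,0],[0.4,-2.1,0,2.1,0,0.08,0],[0.4,-4.2,0,4.2,0,0.08,0],[0.4,-5.7,0,5.7,0,0.08,0],[0.4,-5.7,0,5.7,0,0.08,0]]}}

```text
time_s: 11.42
ee_pos: [514.0, 383.5, 74.4]
eef_rot: [-179.8, -49.6, 65.8]
ft_force: [-0.6, 0.0, -1.7]
finger_gap: 53.3
grip_force: 29.9
```

```bash
python3 seg.py 2>/dev/null; python3 mv.py 0,0,-2 0,0,-5
```

```text
contact [-0.49781735 39.60103724 78.67503206] [-0.55903278  0.01657165 -1.67100437]
circle 236.0 184.0 11.04546070098877 ellipse ((235.72674560546875, 184.2465057373047), (20.180831909179688, 21.976491928100586), 151.2313232421875) 186 [226 173  21  23 186]
axis [ 1.30041734 42.66688481] 13.188130378723145
(0, 0, -2) [-1.52, 0.01, 1.3]
(0, 0, -5) [-3.81, 0.01, 3.24]
```

Emit:
{"method": "carry_out", "body": {"deltas": [[0.4,-0.8,0,0.7,0,0,0],[0.4,-1.5,0,1.3,0,0,0],[0.4,-1.5,0,1.3,0,0,0]]}}

```text
time_s: 11.85
ee_pos: [513.9, 383.3, 72.4]
eef_rot: [-179.7, -49.6, 65.8]
ft_force: [-0.3, -0.1, -0.6]
finger_gap: 53.1
grip_force: 29.9
```

Emit:
{"method": "carry_out", "body": {"deltas": [[0.4,-0.8,0,0.7,0,0,0],[0.4,-1.5,0,1.3,0,0,0],[0.4,-1.5,0,1.3,0,0,0]]}}

```text
time_s: 12.22
ee_pos: [514.0, 383.4, 70.5]
eef_rot: [-179.7, -49.6, 65.8]
ft_force: [-0.1, 0.9, -1.9]
finger_gap: 53.3
grip_force: 29.9
```

Emit:
{"method": "carry_out", "body": {"deltas": [[0.4,-0.8,0,0.7,0,0,0],[0.4,-1.5,0,1.3,0,0,0],[0.4,-1.5,0,1.3,0,0,0]]}}

```text
time_s: 12.6
ee_pos: [514.5, 384.3, 70.0]
eef_rot: [-179.8, -49.8, 65.9]
ft_force: [-0.5, 0.8, 4.7]
finger_gap: 53.7
grip_force: 30.0
```

Emit:
{"method": "carry_out", "body": {"deltas": [[0.62,0,0,0,0,0,0],[0.66,0,0,0,0,0,0],[0.75,0,0,0,0,0,0],[0.85,0,0,0,0,0,0],[0.85,0,0,0,0,0,0]]}}

```text
time_s: 13.22
ee_pos: [514.0, 383.3, 68.3]
eef_rot: [-179.7, -49.6, 65.8]
ft_force: [-0.2, -0.3, -0.7]
finger_gap: 77.5
grip_force: 0.0
```

```bash
python3 seg.py 2>/dev/null; python3 -c "
from h import *
s=telemetry.read_state();print(s['finger_gap'])
R=Ro.from_euler('xyz',s['eef_rot'],degrees=True);z=R.as_matrix()[:,2];q=s['q']
M=np.c_[RX,RY,RZ]
for y,nm in ((-90,'close along y'),(0,'close along x')):
    Rg=Ro.from_rotvec(np.radians(y)*RZ)*tool(0)
    d=delta(s['ee_pos']-np.array([0,0,0]),Rg);print(nm,d.round(3))
    for T in (s['ee_pos']-110*z,W(-105,0,180),W(-105,0,56),W(-157,0,56)):
        qq,e=ik(T,Rg,q);print(T,qq.round(0),round(e,2))
"
```

```text
contact [-0.61680639 39.43816179 72.60754895] [-0.24136563 -0.340839   -0.7128404 ]
circle 235.5 183.5 11.068072319030762 ellipse ((235.45809936523438, 183.48214721679688), (21.45287322998047, 22.106609344482422), 147.12742614746094) 213 [225 173  22  22 213]
axis [ 3.40462132 43.26380666] 13.102680206298828
77.44579572079274
close along y [ 0.     0.     0.    -0.304 -0.828  0.651]
[480.09854394 306.70642695 139.74775874] [31. 21. 97. -0. 62. 95.] 0.0
[435.4748783  297.37222728 180.        ] [33. 15. 99.  0. 66. 97.] 0.0
[435.4748783  297.37222728  56.        ] [ 33.  23. 108.   0.  49.  97.] 0.0
[388.7614847  274.52799698  56.        ] [ 34.  19. 115.  -0.  46.  98.] 0.0
close along x [ 0.     0.     0.     0.375 -0.809 -0.818]
[480.09854394 306.70642695 139.74775874] [31. 21. 97.  0. 62.  5.] 0.0
[435.4748783  297.37222728 180.        ] [33. 15. 99.  0. 66.  7.] 0.0
[435.4748783  297.37222728  56.        ] [ 33.  23. 108.   0.  49.   7.] 0.0
[388.7614847  274.52799698  56.        ] [ 34.  19. 115.   0.  46.   8.] 0.0
```

Emit:
{"method": "carry_out", "body": {"deltas": [[0.85,0,0,-15,0,0,0],[0.85,0,0,-40,0,0,0],[0.85,0,0,-70,0,0,0],[0.85,0,0,-100,0,0,0],[0.85,0,0,-130,0,0,0],[0.85,0,0,-150,0,0,0],[0.85,0,0,-150,0,0,0]]}}

```text
time_s: 14.15
ee_pos: [468.2, 278.3, 166.8]
eef_rot: [-179.9, -49.6, 65.9]
ft_force: [-0.5, -0.8, 0.4]
finger_gap: 77.3
grip_force: 0.0
```

```bash
python3 -c "
from h import *
s=telemetry.read_state();print(s['q'].round(1));q=s['q']
Rg=tool(0);d=delta(W(-105,0,190),Rg);print(d.round(3).tolist())
R0=Ro.from_euler('xyz',s['eef_rot'],degrees=True)
for k in np.linspace(.1,1,10):
    R=R0*Ro.from_rotvec(d[3:]*k);p=s['ee_pos']+R0.apply(d[:3])*min(1,k*1.0); q,e=ik(p,R,q);print(p.round(),q.round(0),round(e,2))
c=imaging.capture('side');p=proj(c,[W(0,40,60)])[0];x0,y0=(p-40).astype(int)
crop(c,x0,y0,80,80,5,'pics/a.png')
t=imaging.capture('top');p=proj(t,[W(0,40,60)])[0];x0,y0=(p-40).astype(int)
crop(t,x0,y0,80,80,5,'pics/b.png')
cv2.imwrite('pics/g7.png',np.hstack([cv2.imread('pics/a.png'),cv2.imread('pics/b.png')]))
"; sed -i 's/rc=(Cc-O)@M;/rc=np.array([0,41,74.]);Cc=W(*rc);/' seg.py; python3 seg.py 2>/dev/null
```

```text
[  5.2  11.5 128.5  78.9  42.7 -34.2]
[20.328, -37.662, -11.933, 0.378, -0.809, -0.818]
[465. 280. 169.] [  7.  11. 125.  68.  42. -26.] 0.0
[462. 282. 171.] [  9.  10. 121.  57.  43. -19.] 0.0
[458. 284. 174.] [ 12.  10. 118.  47.  44. -12.] 0.0
[455. 286. 176.] [ 15.  10. 114.  38.  47.  -7.] 0.0
[452. 288. 178.] [ 18.  10. 111.  30.  50.  -2.] 0.0
[449. 290. 181.] [ 21.  11. 108.  22.  53.   1.] 0.0
[445. 292. 183.] [ 24.  12. 105.  16.  56.   4.] 0.0
[442. 294. 185.] [ 27.  13. 103.  10.  60.   5.] 0.0
[439. 295. 188.] [ 30.  14. 100.   5.  63.   6.] 0.0
[435. 297. 190.] [33. 15. 98.  0. 67.  7.] 0.0
contact [ 0. 41. 74.] [ 0.32516431 -0.04247287  0.19403619]
circle 235.5 183.5 11.068072319030762 ellipse ((235.40225219726562, 183.431640625), (21.458654403686523, 21.95059585571289), 155.23080444335938) 213 [225 173  22  22 213]
axis [ 3.29101877 43.24808249] 13.134087562561035
```

Emit:
{"method": "carry_out", "body": {"deltas": [[0.85,2,-4,-1.2,0.042,-0.09,-0.091],[0.85,5,-9,-3,0.09,-0.194,-0.196],[0.85,8,-14,-4.5,0.143,-0.307,-0.311],[0.85,11,-20,-6.4,0.196,-0.42,-0.425],[0.85,13.5,-25,-8,0.25,-0.534,-0.54],[0.85,16,-30,-9.5,0.298,-0.639,-0.646],[0.85,18,-34,-10.7,0.34,-0.73,-0.736],[0.85,20.3,-37.7,-11.9,0.378,-0.809,-0.818]]}}

```text
time_s: 15.3
ee_pos: [434.6, 299.2, 188.1]
eef_rot: [-179.7, 0.0, 116.4]
ft_force: [-0.4, 0.2, -0.5]
finger_gap: 77.5
grip_force: 0.0
```

```bash
python3 -c "
from h import *
s=telemetry.read_state();print(s['q'].round(1));
for z in(100,56): print(delta(W(-105,0.5,z),tool(0)).round(3).tolist())
"
```

```text
[33.3 15.3 97.9 -0.  67.1  6.9]
[-1.451, 0.496, 88.148, -0.005, 0.001, 0.006]
[-1.413, 0.738, 132.148, -0.005, 0.001, 0.006]
```

Emit:
{"method": "carry_out", "body": {"deltas": [[0.85,-1.4,0.6,45,-0.005,0,0.006],[0.85,-1.4,0.6,88,-0.005,0,0.006],[0.85,-1.4,0.6,110,-0.005,0,0.006],[0.85,-1.4,0.6,132,-0.005,0,0.006],[0.85,-1.4,0.6,132,-0.005,0,0.006]]}}

```text
time_s: 15.92
ee_pos: [434.1, 296.8, 54.6]
eef_rot: [-179.8, -0.1, 115.8]
ft_force: [0.3, -0.9, 0.1]
finger_gap: 77.6
grip_force: 0.0
```

Emit:
{"method": "carry_out", "body": {"deltas": [[0.05,0,0,0,0,0,0],[0.05,0,0,0,0,0,0],[0.05,0,0,0,0,0,0],[0.05,0,0,0,0,0,0],[0.05,0,0,0,0,0,0],[0.05,0,0,0,0,0,0],[0.05,0,0,0,0,0,0]]}}

```text
time_s: 16.8
ee_pos: [436.1, 297.1, 57.2]
eef_rot: [179.8, -0.1, 115.8]
ft_force: [0.2, -0.1, 1.4]
finger_gap: 23.1
grip_force: 30.0
```

```bash
python3 -c "
from h import *
s=telemetry.read_state();print((s['ee_pos']-O)@np.c_[RX,RY,RZ],s['finger_gap'],s['ft_force'])
"; python3 mv.py -10,0,0 -50,0,0; python3 seg.py 2>/dev/null|tail -1
```

```text
[-104.57148222   -0.5610109    57.16662303] 23.068699492569838 [ 0.22844258 -0.07239821  1.42845402]
(-10, 0, 0) [-0.05, -10.0, -0.03]
(-50, 0, 0) [-0.24, -50.0, -0.15]
axis [ 3.83197736 44.2872703 ] 13.134087562561035
```

Emit:
{"method": "carry_out", "body": {"deltas": [[0.05,0,-4,0,0,0,0],[0.05,0,-11,0,0,0,0],[0.05,0,-19,0,0,0,0],[0.05,0,-27,0,0,0,0],[0.05,0,-35,0,0,0,0],[0.05,0,-43,0,0,0,0],[0.05,0,-47,0,0,0,0],[0.05,0,-47,0,0,0,0]]}}

```text
time_s: 17.85
ee_pos: [396.3, 277.7, 57.2]
eef_rot: [179.5, -0.1, 115.8]
ft_force: [9.3, 2.5, -6.4]
finger_gap: 23.0
grip_force: 30.0
```

```bash
python3 -c "
from h import *
s=telemetry.read_state();rp=(s['ee_pos']-O)@np.c_[RX,RY,RZ];print(rp,s['finger_gap'],s['ft_force'])
gx=rp[0]
ims=[]
for n in('top','side','wrist'):
    c=imaging.capture(n); print(n,proj(c,[W(-158,-45,24),W(gx,-36,15)]).round(1).tolist(), (-np.array(c['R']).T@c['t']).round())
    p=proj(c,[W(-156,-42,20)])[0]
    h=60 if n=='wrist' else 28; x0,y0=[int(np.clip(v-h,0,m-2*h)) for v,m in zip(p,(512,384))]; print(x0,y0)
    ims.append(cv2.resize(c['image'][y0:y0+2*h,x0:x0+2*h,::-1],(266,266),interpolation=cv2.INTER_CUBIC))
    if n!='wrist':
        p=proj(c,[W(0,42,60)])[0];x0,y0=(p-35).astype(int);ims.append(cv2.resize(c['image'][y0:y0+70,x0:x0+70,::-1],(266,266),interpolation=cv2.INTER_CUBIC))
    else: ims.append(cv2.resize(c['image'][:,:,::-1],(266,266)))
cv2.imwrite('pics/g8.png',np.vstack([np.hstack(ims[::2]),np.hstack(ims[1::2])]))
"; python3 seg.py 2>/dev/null|tail -1
```

```text
[-148.83500563   -0.46606878   57.18512896] 22.950417748046327 [ 9.28859908  2.54811029 -6.41476213]
top [[297.6, 227.3], [292.3, 225.5]] [ 444.  336. 1099.]
267 199
side [[292.3, 168.2], [290.8, 173.7]] [527. 856. 944.]
264 142
wrist [[244.2, 264.1], [255.5, 248.7]] [364. 342. 227.]
186 198
axis [ 3.29101877 43.24808249] 13.134087562561035
```

View pics/g8.png

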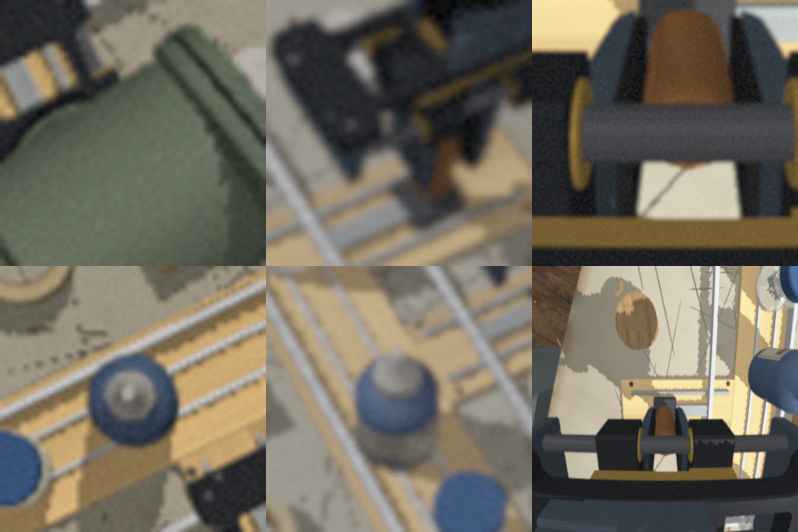

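The bottle stands upright in the lane, with its body at (133,398) in the lower-left tile. The hand hides the pointer and mark from every camera. I'll refine the mark's position from the first pictures and use the travel from home.

```bash
python3 - <<'E'
from h import *
M=np.c_[RX,RY,RZ]
cs={n:imaging.capture(n) for n in('top','side')}
for fn,n,s,off in(('topc','top',5,(178,128)),('top0','top',1.5625,(0,0)),('side0','side',1.5625,(0,0))):
    im=cv2.imread(f'pics/{fn}.png').astype(float);c=cs[n]
    to=lambda p:(np.array(p)+.5)/s-.5+off
    px=lambda w:(proj(c,[w])[0]-off+.5)*s-.5
    for nm,w,zz,h in(('mark',W(-158,-45,12),(5,14,24),6),('grip',W(-105,0,94),(94,),8)):
        x,y=px(w); h2=int(h*s); X,Y=np.meshgrid(np.arange(int(x)-h2,int(x)+h2+1),np.arange(int(y)-h2,int(y)+h2+1))
        P=im[Y,X]; g=P.mean(2); sat=P[:,:,2]-P[:,:,0]
        wd=np.clip(np.percentile(g,60)*.7-g,0,None) if nm=='mark' else np.clip(sat-70,0,None)*(P[:,:,2]<210)
        ws=np.clip(sat-np.percentile(sat,92),0,None)
        for k,wt in(('dark' if nm=='mark' else 'wood',wd),('brass',ws)):
            if nm=='grip' and k=='brass': continue
            ce=(X*wt).sum()/wt.sum(),(Y*wt).sum()/wt.sum()
            print(fn,nm,k,np.round(ce,1),[((back(c,[to(ce)],z)[0]-O)@M)[:2].round(1).tolist() for z in zz])
E
```

```text
topc mark dark [593.6 504.8] [[-160.9, -42.0], [-160.2, -41.4], [-159.5, -40.8]]
topc mark brass [580.9 510.6] [[-160.6, -35.0], [-160.0, -34.5], [-159.2, -33.9]]
topc grip wood [480.  444.6] [[-106.2, -1.6]]
top0 mark dark [463.3 357.4] [[-160.8, -42.1], [-160.2, -41.5], [-159.4, -40.9]]
top0 mark brass [459.4 359. ] [[-160.3, -35.4], [-159.6, -34.8], [-158.9, -34.2]]
top0 grip wood [427.5 338.6] [[-106.0, -1.3]]
side0 mark dark [454.8 269.5] [[-155.4, -45.3], [-151.8, -40.4], [-147.8, -35.1]]
side0 mark brass [448.2 271.7] [[-142.5, -46.7], [-139.0, -41.8], [-135.1, -36.4]]
side0 grip wood [445.4 271. ] [[-104.6, -1.7]]
```

```bash
python3 - <<'E'
from h import *
M=np.c_[RX,RY,RZ]
t=cv2.imread('pics/topc.png')[2::5,2::5].astype(int)  # native px
x0,y0=112,94
print('gray');print(t[y0:y0+13,x0:x0+14].sum(2)//3);print('r-b');print((t[:,:,2]-t[:,:,0])[y0:y0+13,x0:x0+14])
s=cv2.imread('pics/side0.png'); s=cv2.resize(s,(512,384),interpolation=cv2.INTER_AREA).astype(int)
print('side gray');print(s[162:180,284:300].sum(2)//3);print((s[:,:,2]-s[:,:,0])[162:180,284:300])
c=imaging.capture('top');d=imaging.capture('side')
P=[W(-157,-45,0),W(-157,-45,24)]
print(proj(c,P)-[178+x0,128+y0]);print(proj(d,P)-[284,162])
print('ptr native patch gray');print(t[80:92,96:112].sum(2)//3); print(proj(c,[W(-105,-36,15),W(-105,-12,15)])-[178+96,128+80])
E
```

```text
gray
[[135 136 139 140 139 141 136 137 133 118 124 139 139 137]
 [136 137 138 138 139 140 136 138 135 122 109 130 136 137]
 [142 135 138 139 140 142 139 135 137 134 125 132 140 136]
 [142 136 135 138 138 134 112 101 108 130 140 135 135 138]
 [139 140 137 136 119  96  76  65  82 120 136 137 139 138]
 [136 141 138 136 100  66  64  91  90 104 129 135 136 134]
 [138 139 140 138 105  61  60  95  84  94 123 134 135 134]
 [133 135 143 139 103  69  52  72  71  79  92 124 136 133]
 [135 137 141 138 109  71  54  76  83 105 117 129 136 138]
 [132 135 138 142 117  87  77  87  94 126 134 133 134 138]
 [132 134 138 141 134 105  85  96 115 136 132 137 140 132]
 [133 132 136 140 140 112  93 113 128 137 136 135 135 135]
 [131 132 132 136 137 130 105 125 133 139 137 135 134 134]]
r-b
[[40 24 25 23 27 24 24 23 22 24 26 23 24 23]
 [49 31 25 25 25 26 26 26 28 23 25 24 24 27]
 [70 39 20 22 24 25 22 21 25 24 27 24 24 23]
 [76 56 28 22 23 26 24 14 18 23 23 23 26 24]
 [78 67 38 28 21 13  7 17 11 19 22 25 25 25]
 [77 74 53 29 17  7 22 80 55 22 22 25 26 23]
 [76 79 69 38 18  6 25 81 66 17 20 20 27 24]
 [77 76 
[... 2686 characters left out ...]
 134 134 138 134 131 138 140 139 140 138]
 [ 63  57  80 125 137 132 135 140 138 140 135 137 140 139 141 143]
 [ 73  66  68 106 135 136 137 137 120 111 131 137 140 143 142 141]
 [ 85  76  63  85 115 116 114 106  98  99 126 136 135 137 137 137]
 [ 89  85  79  83  93  95 101  94 111 124 134 139 139 136 138 141]
 [ 84  93  86  73  71 113 126 125 131 134 137 140 137 134 138 136]
 [ 85  91  91  65  63 110 133 135 132 137 137 138 141 139 136 139]
 [ 89  90  92  65  60  80 126 136 136 134 135 137 139 134 115 130]
 [ 87  91  81  64  51  65 111 133 133 134 134 137 139 138 126 131]
 [ 91  84  62  56  61  68  87 130 136 134 137 136 137 141 139 137]]
[[10.44248017  1.63995115]
 [ 1.80423642  5.95680389]]
```

Emit:
{"method": "carry_out", "body": {"deltas": [[0.05,0,-4,0,0,0,0],[0.05,0,-8,0,0,0,0],[0.05,0,-10,0,0,0,0],[0.05,0,-10,0,0,0,0],[0.05,0,-10,0,0,0,0],[0.05,0,-10,0,0,0,0]]}}

```text
time_s: 19.0
ee_pos: [388.0, 273.6, 57.2]
eef_rot: [179.4, -0.1, 115.8]
ft_force: [9.3, 2.4, -6.8]
finger_gap: 23.2
grip_force: 30.0
```

```bash
python3 - <<'E'
from h import *
s=telemetry.read_state();print((s['ee_pos']-O)@np.c_[RX,RY,RZ],s['ft_force'],s['finger_gap'])
# look along rack x for brightness profile in front strip (bar position), avg over lane y away from hand
c=imaging.capture('top');g=c['image'].astype(float).mean(2).astype(np.float32)
for ys in ((60,90,120),(125,140,150)):
    xs=np.arange(-110,-20,3)
    v=[np.mean([cv2.remap(g,*[np.array([[k]],np.float32) for k in proj(c,[W(x,y,20)])[0]],cv2.INTER_LINEAR)[0,0] for y in np.linspace(ys[0],ys[2],8)]) for x in xs]
    print(list(zip(xs.tolist(),np.round(v).astype(int).tolist())))
E
```

```text
[-158.08095187   -0.45143329   57.21428807] [ 9.33696738  2.35426294 -6.78239446] 23.247715011794256
[(-110, 142), (-107, 119), (-104, 96), (-101, 95), (-98, 96), (-95, 117), (-92, 165), (-89, 174), (-86, 130), (-83, 115), (-80, 114), (-77, 109), (-74, 105), (-71, 105), (-68, 106), (-65, 104), (-62, 100), (-59, 99), (-56, 102), (-53, 101), (-50, 104), (-47, 99), (-44, 100), (-41, 117), (-38, 127), (-35, 126), (-32, 127), (-29, 128), (-26, 127), (-23, 124)]
[(-110, 129), (-107, 109), (-104, 92), (-101, 90), (-98, 96), (-95, 117), (-92, 167), (-89, 184), (-86, 150), (-83, 135), (-80, 135), (-77, 138), (-74, 136), (-71, 140), (-68, 136), (-65, 138), (-62, 138), (-59, 129), (-56, 116), (-53, 110), (-50, 109), (-47, 100), (-44, 95), (-41, 112), (-38, 124), (-35, 119), (-32, 111), (-29, 109), (-26, 110), (-23, 117)]
```

```bash
python3 seg.py 2>/dev/null|tail -1; python3 -c "
from rig import ticket; print(ticket.job_done())"
```

```text
axis [ 3.4372711 43.2963855] 13.134087562561035
the job is handed in; nothing more can be done
None
```

The job is handed in: the bottle stands upright and released between the jars, and the bar is held about 54 mm out, level with the mark pin to within an estimated 1.5 mm. The hand blocked every camera's view of pointer and pin, so that is measured from the first pictures and the arm's travel, not seen directly.

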